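Shut the disc tray and switch the player off at its power strip

ROBOT

A 7-joint arm with a two-finger parallel gripper is mounted at the origin on a cart in front of the work surface, level with it; the furniture and walls round the work are solid. World frame = base frame: x ahead of the robot, y to its left, z up, the work surface at z = 0. Lengths are in mm, angles in rad, forces in N, time in s.
With the tool pointing down it reaches from about 400 to 875 mm from the base axis. Payload 4.4 kg.
Tool frame: the origin (TCP) lies at the very end of the fingers, on their centre line; the grasp point (between the pads) lies 19 mm behind it (ctrl.grip_point_offset is the distance from the TCP to the grasp point, in mm); z points along the fingers, y is the line along which they close (so a half turn about z gives the same grasp; the last joint's range is limited). The gripper opens to 85 mm and grips with 20 to 120 N. Pads are 22 mm wide; open, the fingers measure 114 mm over their backs; the gripper's body (76 mm by 85 mm) begins 54 mm behind the grasp point. The pads swing forward as they close: fully open they stand 13 mm farther back than shut.
Start: joints at [-1.415, 0.628, 0.038, 1.517, -0.027, 0.996, -0.02], TCP at [142.965, 634.097, 231.313] pointing down, gripper open.
Joint ranges: [-3.06, 3.06], [-0.37, 2.12], [-1.25, 1.32], [0.18, 2.47], [-1.1, 4.24], [0.23, 1.98], [-2.94, 2.94]. Speed limits (rad/s): [2.57, 2.57, 3.14, 3.14, 3.14, 3.14, 3.14].

INTERFACE

Orientations are given as [roll, pitch, yaw] about the fixed x, y, z axes, in that order (R = Rz(yaw) Ry(pitch) Rx(roll)).
In Python, from cell import ctrl gives the robot as it stands.
- The arm moves only by the tool jog_arm, never from a script. Its argument "increments" is one flat list of numbers, 7 for each row, row after row: the finger opening in cm, from 0 to 8.54, then the shift along the tool's x, y, z in cm, then the turn, a rotation vector about the tool's x, y, z in degrees. In form: [fingers, x, y, z, rx, ry, rz, fingers, x, y, z, rx, ry, rz, ...]. A call has 1 to 20 rows; each row is the pose to reach, as a shift and turn from the pose commanded when the call began, along the tool's axes at that moment; what a row does not reach only later rows make up. A row lasts 1/10 s, in which the tool goes at most 50 mm and 8.59 degrees, less where a joint would pass 70% of its speed; a pose out of reach is approached as far as the arm can. A call with a gripper value outside its range is refused whole. The fingers move at their own pace and stop on an object; the grip force is fixed at half the most. Time passes only in rows, so rows that repeat a pose let the fingers close. It gives the time, the measured TCP pose, the force, the opening and the grip force at its end, in the units of the state.
- ctrl.read_state(): the state, without advancing time (a new reading comes with each control period).
- ctrl.get_image(name): name is "scene" or "side" or "wrist"; returns the picture (480x640x3 uint8, red, green, blue); there is no depth.
- ctrl.camera_params(name): a dict with "fx", "fy", "cx", "cy" (pixels), "extrinsics" (4x4, takes a point from world to camera coordinates). Camera axes: x right, y down, z forward; pixel columns grow to the right and rows downward; lengths in mm; the calibration is good to about 2 mm. A picture is of the moment at which its call begins: read the wrist's pose just before it. camera_params takes no time and is no camera call; for the wrist camera it gives the pose at the moment of the call.
- ctrl.finish_job(): hands the job in; it is judged then, once.
The state is a dict: "clock": time; "qpos": joint angles; "qd": joint speeds; "tau": joint torques, N m; "eef_pos": TCP position; "tool_rot": TCP orientation; "force": force on the tool from outside, world axes, zero at the start; "torque": the same for the moment, N m; "width": finger opening in mm; "gripper_force": force on a finger pad.
Only numpy, scipy, OpenCV 4.12 (cv2) and the standard library are available. Lean on these libraries where they do the work, as an engineer would, in place of code of your own. Each camera call takes 0.05 s, during which the arm holds its last target. There are 200 camera calls.

TASK

The disc player on the desk is done for the day. With the fingertips, gently push its open disc tray fully home without pressing the eject button, and only then switch the power strip off by lightly pressing down the raised half of its rocker. Grasp and lift nothing, do not shove the player or the strip out of place, leave the mouse and the remote alone, and withdraw clear of everything.

Things in the scene. Friction and masses are not known exactly. Their poses are not given: they have to be found in the camera images.
- player: Black disc player, 350 deep x 284 wide x 95 mm high, 2.2 kg, loose on the desk. Origin: centre of its underside. x points from its front to its back (the front faces the robot), y to the left as seen from the robot, z up. Its flat front panel lies at x = -172 mm, its top at z = 95 mm.
- tray_front (a point): Centre of the outer face of the disc tray's front lip, which faces the player's -x. The lip is 148 mm wide (along the player's y) and 14 mm high (64 to 78 mm above the desk), 6 mm thick; the thin tray with the silver disc lies behind it. Axes parallel to the player's. Pushed home, the face stands 1 mm proud of the player's front panel.
- player_tray (a joint): How far the disc tray is out, in m: 0 fully home against its stop; it starts 35 to 75 mm out. It slides along the player's x with about 1 N of friction and stays where it is left.
- eject_button (a point): Centre of the face of the player's small round eject button, 12 mm across, on the front panel to the right of the tray, 110 mm from the tray's middle and 71 mm above the desk; it stands 3 mm out of the panel. Leave it alone.
- player_button (a joint): Travel of the eject button in m, 0 untouched, 0.002 fully pressed.
- strip: Dark grey power strip, 305 mm long, 50 mm wide, top face 34 mm above the desk, about 0.7 kg, loose on the desk. Origin: centre of its underside. y points along its length away from the rocker end, x across it (to the robot's left), z up. A black charger (62 x 44 mm, 28 mm high) is plugged in on its top, its centre at y = +55 mm.
- rocker_raised (a point): Centre of the top of the rocker's raised half (the strip's -x half, on the player's side); it moves with the rocker. The red rocker lies 112 mm from the strip's origin towards -y and tips about an axis along the strip. Each half is 10 mm across the strip by 12 mm along it. At first this point lies 6 mm to -x of the strip's middle line and 5 mm above the strip's top; pressed home, 8 mm and 2.5 mm.
- strip_switch (a joint): Angle of the rocker, rad: 0 is on (as it starts, the -x half raised), 0.349 is off (the -x half pressed down to its stop, the +x half then raised). It tips under 3 to 5 N when the finger bears on the outer part of the raised half and stays off the other half; 7 N there seats it. It has no spring and stays where it is left, even half-way.
- mouse: Black computer mouse, 113 x 62 x 35 mm, loose. Origin: centre of its underside. Leave it alone.
- remote: Black remote control, 193 x 46 x 19 mm, loose. Origin: centre of its underside, x along its length. Leave it alone.

How it is judged (in metres and radians):
On the way, in this order (a step that is already met when the one before it is completed fails the run):
1. the disc tray is fully home (within 2.5 mm of its stop) while the strip is still on (value of joint player_tray below 0.0025 m and value of joint strip_switch below 0.09 rad), for 0.2 s.
2. the rocker is tipped to off (value of joint strip_switch above 0.27 rad), for 0.1 s.
At the end, for the whole second after the job is handed in: The disc tray is home to within 2.5 mm, the rocker is off (beyond 0.27 of 0.349 rad), player and strip stand within 15 mm and mouse and remote within 10 mm of where they started, all at rest (value of joint player_tray below 0.0025 m and value of joint strip_switch above 0.27 rad and distance of each of player, strip from where it was at the start of the episode below 0.015 m and distance of each of mouse, remote from where it was at the start of the episode below 0.01 m and linear speed of each of player, strip below 0.01 m/s); the robot touches nothing.
It fails at once if the eject button is pressed (more than 1 mm) (value of joint player_button above 0.001 m).
It fails at once if the disc tray is pulled farther out (beyond 90 mm) (value of joint player_tray above 0.09 m).
It fails at once if the player or the power strip is shoved more than 15 mm, or lifted (distance of any of player, strip from where it was at the start of the episode above 0.015 m or height (world z) of any of player, strip above 0.01 m).
It fails at once if the player, its tray, the strip or its rocker is pushed harder than 30 N (contact force between the arm and strip above 30 N or contact force between the arm and player above 30 N).
It fails at once if the mouse or the remote is moved more than 10 mm (distance of any of mouse, remote from where it was at the start of the episode above 0.01 m).
It also fails if it takes over 54 s, if anything falls off the work surface, if the arm or the gripper's body presses on something with over 40 N, if the wrist force passes 120 N, or if a joint passes its speed limit or range.

## Working session

There is one attempt and no reset: what is moved stays moved. The work goes in short steps, Python scripts to look and compute and a tool call to move; the robot and the scene stay as the last step left them, time stands still between calls to the robot, and variables do not carry over. Pictures are saved under pics/ and viewed, at most 10 in all, crops included, and the job is handed in when it is done.

Besides the shell and the picture viewer there is one more tool, called as name(argument=value, ...) on one line, values as JSON. jog_arm: Moves the arm, as the interface text tells. Its arguments: {"type":"object","properties":{"increments":{"type":"array","items":{"type":"number"}}},"required":["increments"]}

```bash
mkdir -p pics; python3 - <<'E'
from cell import ctrl
import cv2,numpy as np
np.set_printoptions(precision=4,suppress=True)
for n in ("scene","side"):
    cv2.imwrite(f"pics/{n}0.png",ctrl.get_image(n)[:,:,::-1])
    p=ctrl.camera_params(n);print(n,p["fx"],p["cx"],p["cy"]);print(np.array(p["extrinsics"]))
s=ctrl.read_state();print(s["clock"],s["eef_pos"],s["tool_rot"],s["force"],s["width"])
E
```

```text
scene 462.5924897196337 317.5415596357356 232.4080743127796
[[ -0.8466  -0.5323  -0.0013 402.9924]
 [ -0.348    0.5554  -0.7553 316.0493]
 [  0.4027  -0.6389  -0.6554 707.6568]
 [  0.       0.       0.       1.    ]]
side 525.1501994165055 313.7445819255602 229.0955976790304
[[   0.9162   -0.4005   -0.0125 -510.9577]
 [  -0.2737   -0.6027   -0.7496  135.4287]
 [   0.2927    0.6902   -0.6618 1128.8651]
 [   0.        0.        0.        1.    ]]
0.1 [142.8483 633.5357 230.4834] [-3.1399  0.      2.9198] [0.8964 0.2955 0.9765] 85.66112621075717
```

View pics/scene0.png

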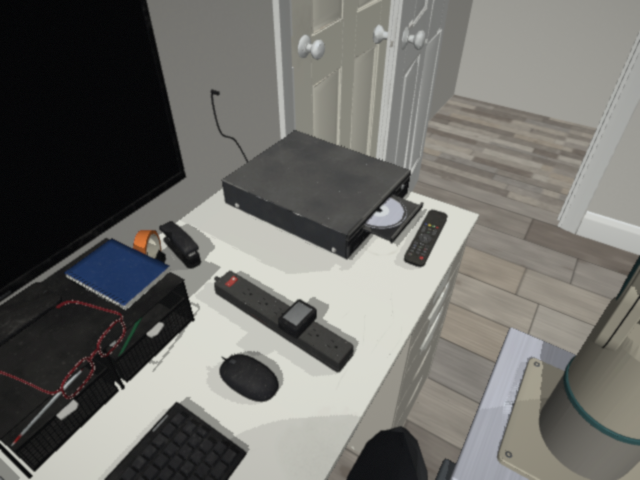

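View pics/side0.png

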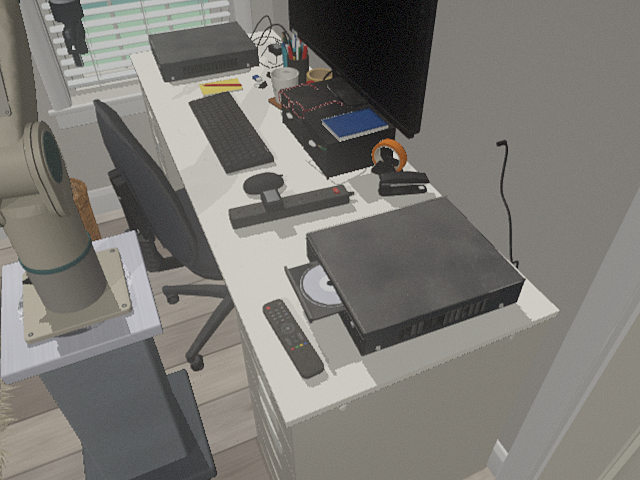

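The scene picture shows the player with its tray lip at about (393,240)–(423,207) and the rocker at (231,282). The side picture shows the lip at about (287,268)–(310,320) and the rocker at (336,190). I'll zoom in on these areas.

```bash
cat > h.py <<'E'
import cv2,numpy as np
from cell import ctrl
np.set_printoptions(precision=2,suppress=True)
def ray(p,uv,z):
    """world point on plane z seen at pixel uv"""
    E=np.array(p["extrinsics"]);R,t=E[:3,:3],E[:3,3];c=-R.T@t
    d=R.T@np.array([(uv[0]-p["cx"])/p["fx"],(uv[1]-p["cy"])/p["fy"],1]);return c+d*(z-c[2])/d[2]
E
python3 - <<'E'
import cv2,numpy as np
A=cv2.imread("pics/scene0.png");B=cv2.imread("pics/side0.png")
def c(I,x,y): return cv2.resize(I[y:y+75,x:x+100],(400,300),interpolation=cv2.INTER_CUBIC)
def g(I,x,y):
    o=c(I,x,y)
    for k in range(0,100,10): cv2.putText(o,str(x+k),(4*k,8),0,.3,(0,255,255));cv2.line(o,(4*k,10),(4*k,14),(0,255,255))
    for k in range(10,75,10): cv2.putText(o,str(y+k),(0,4*k+3),0,.3,(0,255,255))
    return o
cv2.imwrite("pics/m1.png",np.vstack([np.hstack([g(A,340,180),g(A,205,250)]),np.hstack([g(B,270,255),g(B,280,165)])]))
E
```

```text
(no output)
```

View pics/m1.png

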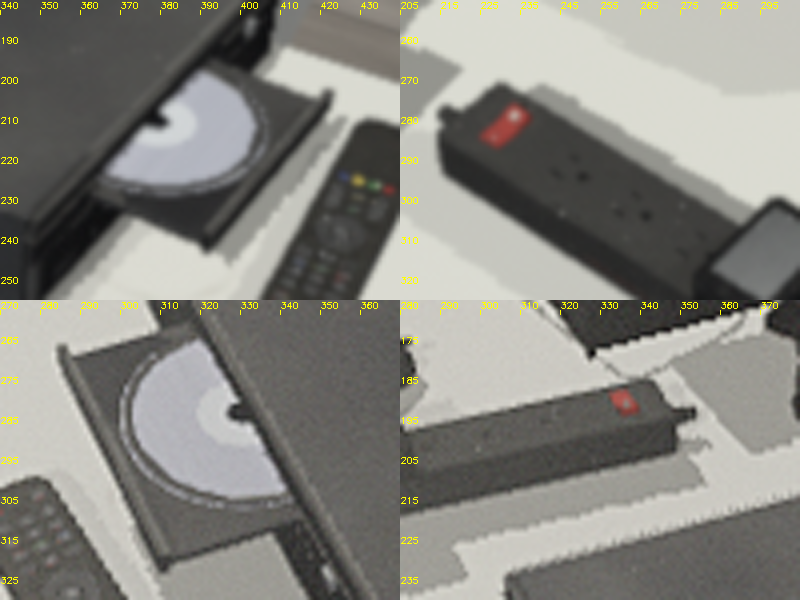

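Lip-top ends are at scene (392,239) and (422.5,203), and at side (285.5,266.5) and (310,320). The rocker centre is at scene (231,281) and side (336,190.5).

```bash
python3 - <<'E'
from h import *
P={n:ctrl.camera_params(n) for n in("scene","side")}
def f(l,n,uv,z): print(l,n,ray(P[n],uv,z)[:2])
f("lipL","scene",(392,239),78);f("lipR","scene",(422.5,203),78)
f("lipL","side",(285.5,266.5),78);f("lipR","side",(310,320),78)
f("plFL","side",(307.5,234.5),95);f("plFR","side",(362,334),95);f("plBR","side",(522,280),95)
f("plFL","scene",(349,236),95);f("plFR","scene",(410,171),95);f("plBL","scene",(223,183),95)
f("rock raised","scene",(234,279),39);f("rock c","scene",(231.2,281.2),37);f("rock c","side",(336,190.5),37)
f("stripFL","scene",(220,274),34)
f("strip near R","scene",(353,345),34);f("strip far R","scene",(231,271),34)
f("strip near R","side",(231.5,221),34);f("strip far R","side",(348,200),34)
f("remote","scene",(435,212),15);f("remote","scene",(416,262),15)
E
```

```text
lipL scene [ 411.44 -181.1 ]
lipR scene [ 405.57 -326.57]
lipL side [ 414.29 -186.85]
lipR side [ 405.35 -333.72]
plFL side [ 486.22 -133.31]
plFR side [ 471.04 -412.11]
plBR side [ 810.93 -424.25]
plFL scene [ 481.  -125.6]
plFR scene [ 472.38 -405.51]
plBL scene [ 814.87 -132.78]
rock raised scene [638.87  49.  ]
rock c scene [641.13  55.14]
rock c side [641.07  49.27]
stripFL scene [675.02  49.97]
strip near R scene [367.93  57.05]
strip far R scene [661.82  31.83]
strip near R side [366.07  48.07]
strip far R side [653.18   5.42]
remote scene [ 390.69 -391.64]
remote scene [ 361.9  -209.31]
```

jog_arm(increments=[0,-35,-16,0,0,0,0,0,-35,-16,0,0,0,0,0,-35,-16,0,0,0,0,0,-35,-16,0,0,0,0,0,-35,-16,0,0,0,0,0,-35,-16,0,0,0,0,0,-35,-16,0,0,0,0,0,-35,-16,0,0,0,0,0,-35,-16,0,0,0,0,0,-57,-49,0,0,0,-10,0,-57,-49,0,0,0,-10,0,-57,-49,0,0,0,-10,0,-57,-49,0,0,0,-10,0,-57,-49,0,0,0,-10,0,-57,-49,0,0,0,-10,0,-57,-49,0,0,0,-10,0,-57,-49,0,0,0,-10,0,-57,-49,0,0,0,-10,0,-57,-49,0,0,0,-10,0,-57,-49,0,0,0,-10])

```text
clock: 2.1
eef_pos: [590.6, 32.8, 230.9]
tool_rot: [3.14, -0.001, 3.097]
force: [0.4, 0.3, -0.2]
width: -0.2
gripper_force: 0.0
```

```bash
python3 - <<'E'
from h import *
s=ctrl.read_state();print(s["clock"],s["eef_pos"],s["tool_rot"],s["force"],s["width"],s["qpos"],s["qd"])
p=ctrl.camera_params("wrist");cv2.imwrite("pics/w1.png",ctrl.get_image("wrist")[:,:,::-1])
import pickle;pickle.dump(p,open("w1.pkl","wb"))
E
```

```text
2.1 [590.56  32.81 230.93] [ 3.14 -0.    3.1 ] [ 0.42  0.28 -0.16] -0.2290733697854723 [-0.1   0.54  0.    1.69 -0.    0.91  1.43] [-0.02 -0.   -0.    0.    0.   -0.    0.  ]
```

View pics/w1.png

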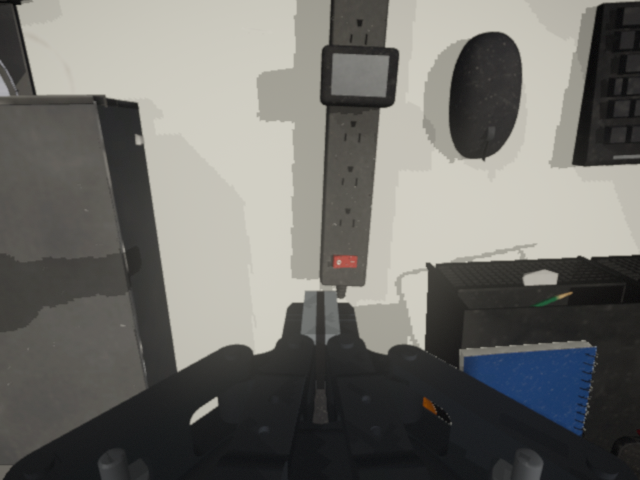

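The wrist view shows the strip with its rocker end at (320–365,286), the rocker at (333–357,262) and its raised half, with the white mark, on the left at about (339,262).

```bash
python3 - <<'E'
from h import *
import pickle;p=pickle.load(open("w1.pkl","rb"))
for l,uv,z in [("rock c",(345,262),37),("raised",(339,262),39),("endL",(320.5,285),34),("endR",(365,286),34),("L up",(327,110),34),("R up",(377,110),34),("L top",(331.5,10),34),("R top",(387,10),34),("pl FL",(105,97),95)]: print(l,ray(p,uv,z)[:2])
E
python3 - <<'E'
import cv2
I=cv2.imread("pics/w1.png")[235:325,290:410];cv2.imwrite("pics/w1c.png",cv2.resize(I,None,fx=6,fy=6,interpolation=cv2.INTER_CUBIC))
E
```

```text
rock c [641.78  55.41]
raised [640.76  49.37]
endL [666.91  29.93]
endR [670.09  75.44]
L up [498.78  43.09]
R up [500.73  87.29]
L top [421.78  49.76]
R top [423.77  95.28]
pl FL [ 485.77 -116.93]
```

View pics/w1c.png

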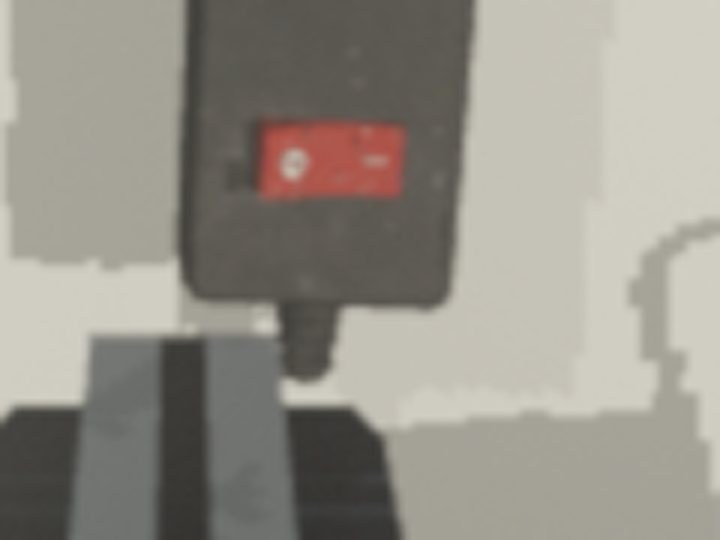

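jog_arm(increments=[0,20.2,-29.9,3,0,-15,0,0,20.2,-29.9,3,0,-15,0,0,20.2,-29.9,3,0,-15,0,0,20.2,-29.9,3,0,-15,0,0,20.2,-29.9,3,0,-15,0,0,20.2,-29.9,3,0,-15,0,0,20.2,-29.9,3,0,-15,0,0,20.2,-29.9,3,0,-15,0,0,20.2,-29.9,3,0,-15,0,0,20.2,-29.9,3,0,-15,0,0,20.2,-29.9,3,0,-15,0,0,20.2,-29.9,3,0,-15,0])

```text
clock: 3.35
eef_pos: [376.6, -256.6, 201.5]
tool_rot: [3.142, 0.262, 3.099]
force: [0.0, -0.0, 0.0]
width: 0.4
gripper_force: 0.0
```

```bash
python3 - <<'E'
from h import *
s=ctrl.read_state();print(s["clock"],s["eef_pos"],s["tool_rot"],s["force"],s["qpos"])
import pickle
p=ctrl.camera_params("wrist");pickle.dump(p,open("w2.pkl","wb"));cv2.imwrite("pics/w2.png",ctrl.get_image("wrist")[:,:,::-1])
E
```

```text
3.35 [ 376.64 -256.62  201.53] [3.14 0.26 3.1 ] [ 0.02 -0.04  0.  ] [ 0.87  0.34 -0.28  2.26 -0.14  0.34  2.27]
```

View pics/w2.png

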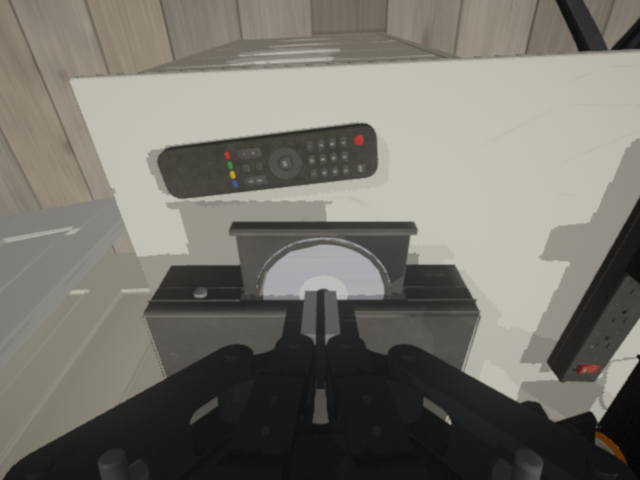

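The wrist view shows the lip's outer top edge from (231,222) to (416,222), with the remote well in front and below.

```bash
python3 - <<'E'
from h import *
import pickle;p=pickle.load(open("w2.pkl","rb"))
for l,uv,z in [("lipR",(231,223),78),("lipL",(416,223),78),("remote tip",(376,125),19),("remote near",(170,197),19),("btn",(200,292),71),("FR",(145,308),95),("FL",(480,310),95)]: print(l,ray(p,uv,z)[:2])
E
```

```text
lipR [ 398.99 -326.07]
lipL [ 405.06 -184.46]
remote tip [ 345.39 -209.7 ]
remote near [ 402.23 -395.05]
btn [ 472.01 -368.25]
FR [ 467.2  -406.54]
FL [ 481.52 -127.36]
```

jog_arm(increments=[0,1,0,3.2,0,0,0,0,2,0,6.4,0,0,0,0,3,0,9.6,0,0,0,0,3.9,0,12.8,0,0,0,0,3.9,0,12.8,0,0,0,0,3.9,0,12.8,0,0,0])

```text
clock: 4.0
eef_pos: [432.2, -195.9, 110.9]
tool_rot: [-3.122, 0.203, 3.021]
force: [11.7, 2.0, 1.4]
width: 0.3
gripper_force: 0.0
```

```bash
python3 - <<'E'
from h import *
s=ctrl.read_state();print(s["clock"],s["eef_pos"],s["tool_rot"],s["force"],s["qpos"],s["qd"])
E
```

```text
4.0 [ 432.19 -195.94  110.94] [-3.12  0.2   3.02] [11.67  2.02  1.4 ] [ 0.17  0.56  0.32  2.29 -1.1   0.23  2.94] [-1.6   0.28  1.01 -0.09 -0.06 -0.    0.02]
```

The low tilted pose ran the wrist into its joint limits. I'll go up first, then flip the tool by a half turn.

jog_arm(increments=[0,0,0,-3,0,0,0,0,0,0,-6,0,0,0,0,0,0,-9,0,0,0,0,0,0,-12,0,0,0,0,0,0,-12,0,0,0,0,0,0,-12,0,0,0])

```text
clock: 4.6
eef_pos: [408.2, -190.6, 229.4]
tool_rot: [-3.125, 0.205, 3.02]
force: [0.5, -0.2, -0.3]
width: 0.1
gripper_force: 0.0
```

```bash
python3 - <<'E'
from h import *
s=ctrl.read_state();print(s["clock"],s["eef_pos"],s["tool_rot"],s["force"],s["qpos"],s["qd"])
import cv2
cv2.imwrite("pics/side2.png",ctrl.get_image("side")[:,:,::-1])
E
```

```text
4.6 [ 408.21 -190.64  229.41] [-3.13  0.21  3.02] [ 0.47 -0.18 -0.33] [-0.2   0.35  0.81  2.23 -0.65  0.55  2.54] [ 0.04  0.03 -0.03  0.01 -0.01 -0.01  0.  ]
```

View pics/side2.png

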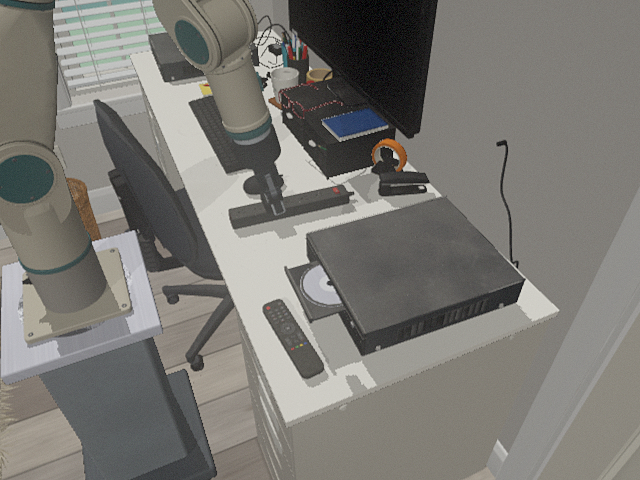

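Nothing in the scene was disturbed. Next I'll remove the tilt, then turn.

jog_arm(increments=[0,-3,0,0,0,6,0,0,-6,0,0,0,11.7,0,0,-6,0,0,0,11.7,0])

```text
clock: 4.95
eef_pos: [473.2, -199.4, 239.5]
tool_rot: [-3.12, 0.0, 3.021]
force: [-0.0, 0.6, -0.8]
width: 0.4
gripper_force: 0.0
```

jog_arm(increments=[0,0,0,0,0,0,88,0,0,0,0,0,0,88,0,0,0,0,0,0,88,0,0,0,0,0,0,88,0,0,0,0,0,0,88,0,0,0,0,0,0,88,0,0,0,0,0,0,88,0,0,0,0,0,0,88,0,0,0,0,0,0,88,0,0,0,0,0,0,88,0,0,0,0,0,0,88])

```text
clock: 6.05
eef_pos: [465.1, -199.2, 239.2]
tool_rot: [-3.138, 0.016, 1.473]
force: [1.3, -0.5, -0.2]
width: 0.2
gripper_force: 0.0
```

jog_arm(increments=[0,0,0,0,0,0,88,0,0,0,0,0,0,88,0,0,0,0,0,0,88,0,0,0,0,0,0,88,0,0,0,0,0,0,88,0,0,0,0,0,0,88,0,0,0,0,0,0,88,0,0,0,0,0,0,88,0,0,0,0,0,0,88,0,0,0,0,0,0,88,0,0,0,0,0,0,88])

```text
clock: 7.15
eef_pos: [465.2, -199.2, 239.4]
tool_rot: [3.126, 0.003, -0.063]
force: [0.2, 0.6, 1.0]
width: -0.3
gripper_force: 0.0
```

```bash
python3 - <<'E'
from h import *
s=ctrl.read_state();print(s["clock"],s["eef_pos"],s["tool_rot"],s["force"],s["qpos"],s["qd"])
E
```

```text
7.15 [ 465.17 -199.22  239.38] [ 3.13  0.   -0.06] [0.25 0.62 1.  ] [-0.4   0.77  1.31  1.92 -0.82  1.13 -0.4 ] [ 0.    0.    0.    0.   -0.    0.   -0.28]
```

jog_arm(increments=[0,-3,2,2,0,0,0,0,-6,4,4,0,0,0,0,-9,6.4,6,0,0,0,0,-9.6,6.4,6,0,0,0,0,-9.6,6.4,6,0,0,0])

```text
clock: 7.65
eef_pos: [364.2, -258.6, 181.3]
tool_rot: [3.127, 0.003, -0.063]
force: [0.4, 0.0, -0.1]
width: -0.1
gripper_force: 0.0
```

```bash
python3 - <<'E'
from h import *
s=ctrl.read_state();print(s["clock"],s["eef_pos"],s["tool_rot"],s["force"],s["qpos"],s["qd"])
E
```

```text
7.65 [ 364.25 -258.56  181.26] [ 3.13  0.   -0.06] [ 0.35  0.02 -0.14] [-0.19  0.74  1.21  2.14 -0.9   0.92 -0.08] [-0.04 -0.   -0.   -0.05 -0.01  0.02 -0.02]
```

jog_arm(increments=[0,0,0,2,0,3,0,0,0,0,4,0,6,0,0,0,0,6,0,6,0,0,0,0,6,0,6,0])

```text
clock: 8.05
eef_pos: [367.2, -256.0, 120.7]
tool_rot: [3.133, -0.104, -0.054]
force: [-0.4, -0.2, 0.4]
width: 0.2
gripper_force: 0.0
```

```bash
python3 - <<'E'
from h import *
s=ctrl.read_state();print(s["clock"],s["eef_pos"],s["tool_rot"],s["force"],s["qpos"],s["qd"])
E
```

```text
8.05 [ 367.19 -255.96  120.72] [ 3.13 -0.1  -0.05] [-0.37 -0.16  0.37] [ 0.05  0.65  0.8   2.27 -1.1   0.58  0.09] [-0.08  0.01  0.22 -0.04 -0.    0.09  0.02]
```

jog_arm(increments=[0,-0.15,0,1,0,0,0,0,-0.3,0,2,0,0,0,0,-0.45,0,3,0,0,0])

```text
clock: 8.35
eef_pos: [365.5, -261.0, 92.2]
tool_rot: [3.123, -0.104, -0.057]
force: [-0.5, -0.3, -0.3]
width: 0.2
gripper_force: 0.0
```

```bash
python3 - <<'E'
from h import *
s=ctrl.read_state();print(s["clock"],s["eef_pos"],s["tool_rot"],s["force"],s["qpos"],s["qd"])
E
```

```text
8.35 [ 365.52 -261.02   92.24] [ 3.12 -0.1  -0.06] [-0.46 -0.31 -0.26] [ 0.23  0.64  0.53  2.28 -1.1   0.39  0.07] [ 0.63 -0.   -0.96  0.06 -0.   -0.61 -0.06]
```

jog_arm(increments=[0,0,0,0,0,0,0,0,-0.1,0,0.8,0,0,0,0,-0.2,0,1.6,0,0,0,0,-0.25,0,2.4,0,0,0,0,-0.25,0,2.4,0,0,0])

```text
clock: 8.85
eef_pos: [364.4, -260.9, 67.7]
tool_rot: [3.125, -0.103, -0.058]
force: [-1.4, -0.1, 0.8]
width: -0.2
gripper_force: 0.0
```

```bash
python3 - <<'E'
from h import *
s=ctrl.read_state();print(s["clock"],s["eef_pos"],s["tool_rot"],s["force"],s["qpos"],s["qd"])
E
```

```text
8.85 [ 364.45 -260.95   67.68] [ 3.13 -0.1  -0.06] [-1.4  -0.1   0.77] [ 0.38  0.66  0.31  2.29 -1.1   0.26  0.06] [-0.02 -0.01  0.04  0.    0.    0.02  0.  ]
```

jog_arm(increments=[0,1,0,0.1,0,0,0,0,2,0,0.21,0,0,0,0,2.4,0,0.25,0,0,0,0,2.8,0,0.29,0,0,0,0,3.2,0,0.33,0,0,0,0,3.6,0,0.37,0,0,0,0,4,0,0.42,0,0,0,0,4.4,0,0.46,0,0,0,0,4.8,0,0.5,0,0,0,0,5.2,0,0.54,0,0,0,0,5.6,0,0.58,0,0,0,0,6,0,0.62,0,0,0,0,6.4,0,0.67,0,0,0,0,6.8,0,0.71,0,0,0,0,7.2,0,0.75,0,0,0,0,7.6,0,0.79,0,0,0,0,8,0,0.83,0,0,0])

```text
clock: 10.55
eef_pos: [444.8, -265.2, 68.0]
tool_rot: [3.125, -0.103, -0.057]
force: [-0.4, 1.0, -0.2]
width: -0.1
gripper_force: 0.4
```

```bash
python3 - <<'E'
from h import *
s=ctrl.read_state();print(s["clock"],s["eef_pos"],s["tool_rot"],s["force"],s["qpos"],s["qd"])
E
```

```text
10.55 [ 444.77 -265.2    67.95] [ 3.13 -0.1  -0.06] [-0.38  1.02 -0.19] [ 0.19  0.73  0.48  2.12 -0.98  0.42 -0.17] [-0.07  0.04  0.07 -0.09  0.05  0.08 -0.1 ]
```

jog_arm(increments=[0,0.3,0,0.03,0,0,0,0,0.6,0,0.06,0,0,0,0,0.9,0,0.09,0,0,0,0,1.2,0,0.12,0,0,0,0,1.2,0,0.12,0,0,0])

```text
clock: 11.05
eef_pos: [457.1, -266.1, 68.1]
tool_rot: [3.125, -0.104, -0.057]
force: [1.1, -0.3, 0.3]
width: -0.3
gripper_force: 0.0
```

jog_arm(increments=[0,0.2,0,0.02,0,0,0,0,0.4,0,0.04,0,0,0,0,0.4,0,0.04,0,0,0])

```text
clock: 11.35
eef_pos: [460.8, -266.4, 68.1]
tool_rot: [3.125, -0.104, -0.057]
force: [0.2, -0.1, -0.1]
width: 0.1
gripper_force: 0.0
```

jog_arm(increments=[0,0.2,0,0.02,0,0,0,0,0.4,0,0.04,0,0,0,0,0.4,0,0.04,0,0,0])

```text
clock: 11.65
eef_pos: [464.9, -266.6, 68.1]
tool_rot: [3.125, -0.104, -0.057]
force: [0.3, 0.5, 0.0]
width: -0.0
gripper_force: 0.0
```

jog_arm(increments=[0,0.15,0,0.02,0,0,0,0,0.3,0,0.03,0,0,0,0,0.3,0,0.03,0,0,0])

```text
clock: 11.95
eef_pos: [467.3, -266.6, 68.0]
tool_rot: [3.125, -0.103, -0.057]
force: [-1.2, 0.8, 1.4]
width: -0.1
gripper_force: 0.8
```

jog_arm(increments=[0,0.15,0,0.02,0,0,0,0,0.3,0,0.03,0,0,0,0,0.3,0,0.03,0,0,0])

```text
clock: 12.25
eef_pos: [467.6, -266.6, 67.8]
tool_rot: [3.126, -0.099, -0.059]
force: [-9.0, 1.0, 5.8]
width: -0.0
gripper_force: 4.2
```

The tray met its stop at 9 N, where expected. I'll withdraw and check.

jog_arm(increments=[0,-0.5,0,-0.05,0,0,0,0,-1.5,0,-0.15,0,0,0,0,-3,0,-0.3,0,0,0,0,-4,0,-0.4,0,0,0,0,-4,0,-3,0,0,0,0,-4,0,-6,0,0,0,0,-3,0,-9,0,0,0,0,-2,0,-12,0,0,0,0,-2,0,-14,0,0,0,0,-2,0,-14,0,0,0])

```text
clock: 13.25
eef_pos: [437.8, -263.5, 207.7]
tool_rot: [3.123, -0.109, -0.057]
force: [-0.5, 0.5, -0.9]
width: -0.0
gripper_force: 0.0
```

```bash
python3 - <<'E'
from h import *
s=ctrl.read_state();print(s["clock"],s["eef_pos"],s["tool_rot"],s["force"],s["qpos"],s["qd"])
I=ctrl.get_image("side")[:,:,::-1];J=ctrl.get_image("scene")[:,:,::-1]
c=lambda I,x,y:cv2.resize(I[y:y+150,x:x+200],(400,300),interpolation=cv2.INTER_CUBIC)
B=cv2.imread("pics/side0.png");A=cv2.imread("pics/scene0.png")
cv2.imwrite("pics/m2.png",np.vstack([np.hstack([c(I,230,220),c(J,260,140)]),np.hstack([c(B,230,220),c(A,260,140)])]))
E
```

```text
13.25 [ 437.78 -263.5   207.68] [ 3.12 -0.11 -0.06] [-0.52  0.49 -0.91] [-0.03  0.53  0.8   2.04 -0.66  0.72 -0.45] [ 0.03  0.04 -0.05  0.04 -0.03 -0.03  0.03]
```

View pics/m2.png

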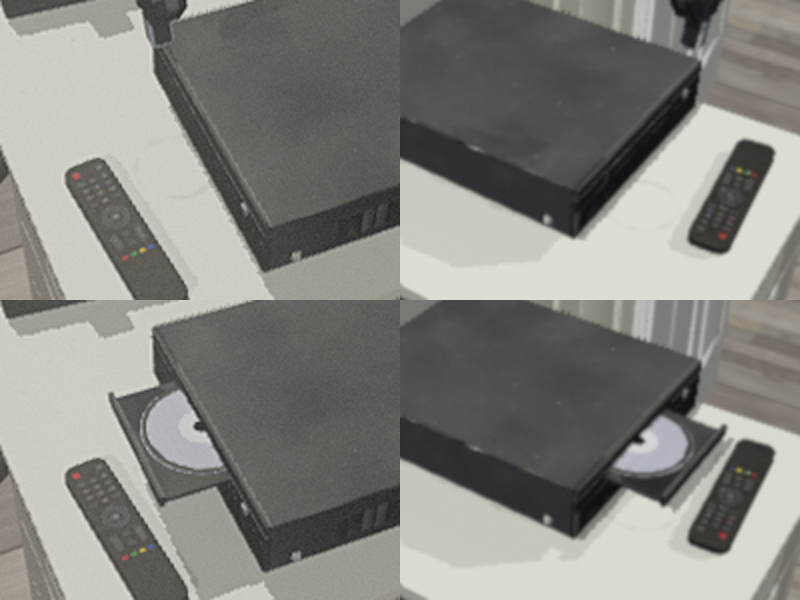

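The tray is home, and the player and remote are unmoved. Now the rocker.

jog_arm(increments=[0,0,0,0,1,-6.2,0,0,0,0,0,1,-6.2,0,0,0,0,0,1,-6.2,0])

```text
clock: 13.65
eef_pos: [436.1, -262.3, 203.9]
tool_rot: [-3.14, 0.005, -0.057]
force: [-0.8, -0.2, -0.3]
width: -0.1
gripper_force: 0.0
```

jog_arm(increments=[0,18.5,-31,0,0,0,-88.6,0,18.5,-31,0,0,0,-88.6,0,18.5,-31,0,0,0,-88.6,0,18.5,-31,0,0,0,-88.6,0,18.5,-31,0,0,0,-88.6,0,18.5,-31,0,0,0,-88.6,0,18.5,-31,0,0,0,-88.6,0,18.5,-31,0,0,0,-88.6,0,18.5,-31,0,0,0,-88.6,0,18.5,-31,5,0,0,-88.6,0,18.5,-31,5,0,0,-88.6,0,18.5,-31,5,0,0,-88.6,0,18.5,-31,5,0,0,-88.6])

```text
clock: 14.95
eef_pos: [638.9, 35.6, 155.1]
tool_rot: [-3.138, -0.002, 1.486]
force: [1.6, -1.0, -0.1]
width: 0.5
gripper_force: 0.0
```

```bash
python3 - <<'E'
from h import *
s=ctrl.read_state();print(s["clock"],s["eef_pos"],s["tool_rot"],s["force"],s["qpos"],s["qd"])
import pickle
p=ctrl.camera_params("wrist");pickle.dump(p,open("w3.pkl","wb"));cv2.imwrite("pics/w3.png",ctrl.get_image("wrist")[:,:,::-1])
E
```

```text
14.95 [638.88  35.63 155.07] [-3.14 -0.    1.49] [ 1.59 -1.03 -0.07] [-0.32  0.73  0.39  1.62 -0.34  0.86  0.12] [-0.01 -0.01  0.01 -0.02  0.    0.01 -0.  ]
```

View pics/w3.png

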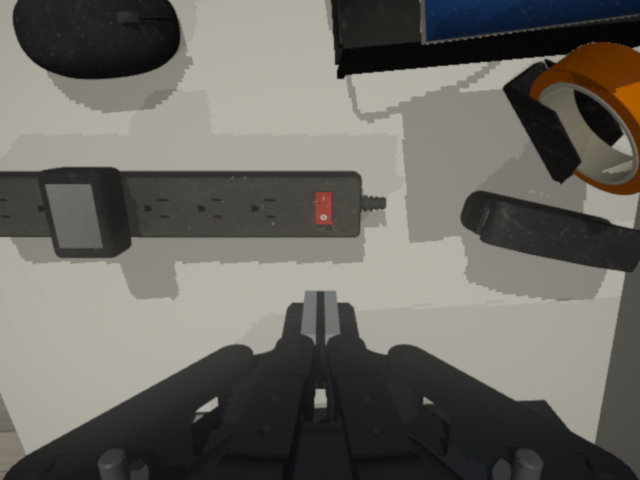

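The wrist view shows the rocker at (315–331,191–225) with its raised half at about (323,217). The strip's top edges are at rows 174 and 236, and the strip is aligned with the image.

```bash
python3 - <<'E'
from h import *
import pickle;p=pickle.load(open("w3.pkl","rb"))
for l,uv,z in [("rock c",(323,208),37),("raised",(323,217),39),("raised outer",(323,225),40),("top far",(323,174),34),("top near",(323,236),34),("far2",(200,173),34)]: print(l,ray(p,uv,z)[:2])
E
```

```text
rock c [642.17  55.72]
raised [641.64  49.44]
raised outer [641.17  43.66]
top far [644.17  79.99]
top near [640.35  33.48]
far2 [555.7   88.15]
```

jog_arm(increments=[0,0.25,0.15,3,0,0,0,0,0.25,0.15,6,0,0,0,0,0.25,0.15,9,0,0,0,0,0.25,0.15,10.5,0,0,0,0,0.25,0.15,11,0,0,0,0,0.25,0.15,11,0,0,0])

```text
clock: 15.6
eef_pos: [640.5, 38.6, 45.0]
tool_rot: [-3.137, -0.001, 1.488]
force: [-0.1, -0.8, -0.2]
width: -0.4
gripper_force: 0.0
```

jog_arm(increments=[0,0,0,0.15,0,0,0,0,0,0,0.3,0,0,0,0,0,0,0.45,0,0,0,0,0,0,0.45,0,0,0])

```text
clock: 16.0
eef_pos: [640.2, 38.9, 40.5]
tool_rot: [-3.137, -0.001, 1.488]
force: [-0.3, -1.0, 0.6]
width: -0.4
gripper_force: 0.0
```

jog_arm(increments=[0,0,0,0.1,0,0,0,0,0,0,0.2,0,0,0,0,0,0,0.2,0,0,0])

```text
clock: 16.3
eef_pos: [640.2, 38.4, 38.3]
tool_rot: [-3.137, -0.001, 1.488]
force: [-0.4, -0.1, 0.8]
width: -0.1
gripper_force: 0.6
```

jog_arm(increments=[0,0,0,0.1,0,0,0,0,0,0,0.15,0,0,0,0,0,0,0.15,0,0,0])

```text
clock: 16.6
eef_pos: [640.2, 38.0, 36.7]
tool_rot: [-3.137, -0.0, 1.488]
force: [-0.9, -2.4, 2.4]
width: -0.2
gripper_force: 1.4
```

jog_arm(increments=[0,0,0,0.1,0,0,0,0,0,0,0.15,0,0,0,0,0,0,0.15,0,0,0])

```text
clock: 16.9
eef_pos: [640.2, 37.7, 35.4]
tool_rot: [-3.137, 0.0, 1.487]
force: [-0.3, -5.1, 4.4]
width: 0.0
gripper_force: 2.5
```

The sideways force suggests the finger's rounded edge is bearing on the rocker's outer edge. I'll lift, shift 3 mm inwards and press again.

jog_arm(increments=[0,0,0,-0.4,0,0,0,0,0,0,-0.8,0,0,0,0,0.3,0,-0.8,0,0,0,0,0.3,0,-0.8,0,0,0])

```text
clock: 17.3
eef_pos: [640.2, 43.6, 43.1]
tool_rot: [-3.136, -0.002, 1.49]
force: [-0.1, 0.1, 0.4]
width: -0.2
gripper_force: 0.0
```

jog_arm(increments=[0,0,0,0.15,0,0,0,0,0,0,0.3,0,0,0,0,0,0,0.45,0,0,0,0,0,0,0.45,0,0,0])

```text
clock: 17.7
eef_pos: [640.0, 41.7, 38.2]
tool_rot: [-3.136, -0.001, 1.488]
force: [0.3, -0.4, 0.4]
width: -0.1
gripper_force: 0.0
```

jog_arm(increments=[0,0,0,0.1,0,0,0,0,0,0,0.15,0,0,0,0,0,0,0.15,0,0,0])

```text
clock: 18.0
eef_pos: [640.2, 41.8, 37.1]
tool_rot: [-3.137, -0.001, 1.488]
force: [-0.2, -0.1, 0.3]
width: -0.0
gripper_force: 0.0
```

jog_arm(increments=[0,0,0,0.08,0,0,0,0,0,0,0.15,0,0,0,0,0,0,0.15,0,0,0])

```text
clock: 18.3
eef_pos: [640.4, 41.8, 36.1]
tool_rot: [-3.137, -0.001, 1.488]
force: [-0.6, 0.2, 4.4]
width: 0.2
gripper_force: 1.8
```

jog_arm(increments=[0,0,0,0.08,0,0,0,0,0,0,0.15,0,0,0,0,0,0,0.15,0,0,0])

```text
clock: 18.6
eef_pos: [640.5, 41.8, 35.8]
tool_rot: [-3.137, -0.002, 1.488]
force: [-2.7, -0.1, 12.7]
width: 0.0
gripper_force: 6.1
```

It seated against a stiff stop at 12.7 N. I'll withdraw to the earlier viewpoint and look.

jog_arm(increments=[0,0,0,-1,0,0,0,0,-0.6,-0.15,-4,0,0,0,0,-0.6,-0.15,-8,0,0,0,0,-0.6,-0.15,-12,0,0,0,0,-0.6,-0.15,-12,0,0,0,0,-0.6,-0.15,-12,0,0,0])

```text
clock: 19.2
eef_pos: [639.4, 36.0, 155.3]
tool_rot: [-3.139, -0.001, 1.488]
force: [0.4, 0.5, -0.4]
width: 0.2
gripper_force: 0.0
```

```bash
python3 - <<'E'
from h import *
s=ctrl.read_state();print(s["clock"],s["eef_pos"],s["tool_rot"])
I=ctrl.get_image("wrist")[:,:,::-1];A=cv2.imread("pics/w3.png")
J=ctrl.get_image("scene")[:,:,::-1];S=cv2.imread("pics/scene0.png")
c=lambda I,x,y:cv2.resize(I[y:y+75,x:x+100],(400,300),interpolation=cv2.INTER_CUBIC)
cv2.imwrite("pics/m3.png",np.vstack([np.hstack([c(I,280,170),c(J,205,250)]),np.hstack([c(A,280,170),c(S,205,250)])]))
E
```

```text
19.2 [639.42  35.97 155.28] [-3.14 -0.    1.49]
```

View pics/m3.png

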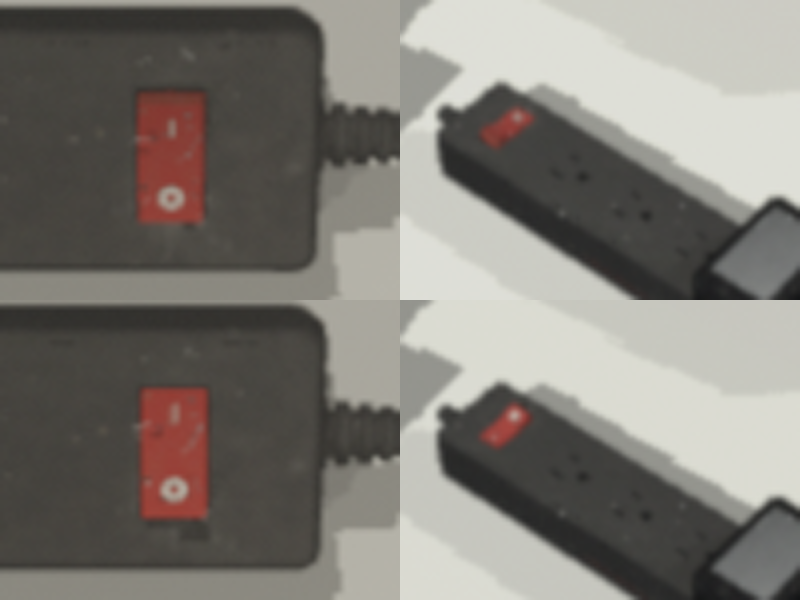

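The rocker has tipped: its raised-half mark moved about 2 mm outwards and the shadow beside it is gone. The strip has not moved and the arm is clear.

```bash
python3 -c "
from cell import ctrl
print(ctrl.finish_job())"
```

```text
the job is handed in; nothing more can be done
None
```

The tray is pushed home and then the rocker pressed off; in the camera images the player, strip and remote had not moved, I did not recheck the mouse, the arm was clear of everything, and the job is handed in (no verdict was returned).

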